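# Sort the bench leftovers into their trays and tube

## Robot

A 6-joint arm with a two-finger parallel gripper is mounted at the origin on a cart in front of the work surface, level with it; the furniture and walls round the work are solid. World frame = base frame: x ahead of the robot, y to its left, z up, the work surface at z = 0. Lengths are in m, angles in degrees, forces in N, time in s.
With the tool pointing down it reaches from about 0.25 to 0.725 m from the base axis. Payload 9.7 kg.
Tool frame: the origin (TCP) lies midway between the tips of the shut fingers; the grasp point (between the pads) lies bot.hold_point_z behind it (bot.hold_point_z is the distance from the TCP to the grasp point, in m); z points along the fingers, y is the line along which they close (so a half turn about z gives the same grasp; the last joint's range is limited). The gripper opens to 85 mm and grips with 20 to 120 N. Pads are 22 mm wide; open, the fingers measure 114 mm over their backs; the gripper's body (76 mm by 85 mm) begins 54 mm behind the grasp point. The pads swing forward as they close: fully open they stand 13 mm farther back than shut.
Start: joints at [-70.417, 4.979, 10.078, 95.1, 0, 90], TCP at [0.184, -0.518, 0.231] pointing down, gripper open.
Joint ranges: [-179.16, 179.16], [-48.56, 103.87], [-65.8, 70.77], [-126.05, 130.52], [-82.76, 87.17], [-180, 180]. Speed limits (degrees/s): [127.2, 127.2, 147.25, 180, 180, 180].

## Interface

Orientations are given as [roll, pitch, yaw] about the fixed x, y, z axes, in that order (R = Rz(yaw) Ry(pitch) Rx(roll)).
In Python, from workcell import bot, camera, camera_model, ticket gives the robot as it stands.
- The arm moves only by the tool send_rows, never from a script. Its argument "targets" is text: rows parted by semicolons, each of 5 numbers parted by spaces: the shift along the tool's x, y, z in mm, then the turn about the tool's z in degrees, then the closure in counts, from 0 (fully open) to 255 (shut). A call has 1 to 20 rows; each row is the pose to reach, as a shift and turn from the pose commanded when the call began, along the tool's axes at that moment; what a row does not reach only later rows make up. A row lasts 1/8 s, in which the tool goes at most 62.5 mm and 10.7 degrees, less where a joint would pass 70% of its speed; a pose out of reach is approached as far as the arm can. A call with a gripper value outside its range is refused whole. The fingers move at their own pace and stop on an object; "newtons" is the grip in N (left out, the last holds). Time passes only in rows, so rows that repeat a pose let the fingers close. It gives the time, the measured TCP pose, the force, the opening and the grip force at its end, in the units of the state.
- bot.get_obs(): the state, without advancing time (a new reading comes with each control period).
- camera(name): name is "side" or "top"; returns the picture (420x560x3 uint8, blue, green, red); there is no depth.
- camera_model(name): a dict with "K" (3x3 intrinsics, pixels), "dist_coeffs" ([k1, k2, p1, p2, k3] as OpenCV has them; the pictures are not rectified), "pose" (4x4, takes a point from camera to world coordinates). Camera axes: x right, y down, z forward; pixel columns grow to the right and rows downward; lengths in m; the calibration is good to about 2 mm. A picture is of the moment at which its call begins. camera_model takes no time and is no camera call.
- ticket.job_done(): hands the job in; it is judged then, once.
The state is a dict: "time": time; "q": joint angles; "qd": joint speeds; "joint_efforts": joint torques, N m; "ee_pos": TCP position; "tcp_rot": TCP orientation; "wrist_force": force on the tool from outside, world axes, zero at the start; "torque": the same for the moment, N m; "opening": finger opening in m; "grasp_force": force on a finger pad.
Only numpy, scipy, OpenCV 4.12 (cv2) and the standard library are available. Lean on these libraries where they do the work, as an engineer would, in place of code of your own. Each camera call takes 0.05 s, during which the arm holds its last target. There are 200 camera calls.

## Task

Clear up the bench: stand the amber dropper bottle and the teal-capped vial upright in the blue tray, and stand the loose dark tin flat in the empty half of the yellow tray, beside the tin that is already there. Drop the two spacer rings into the green tube so that they lie flat as one column, the brass ring at the bottom and the red ring on top of it. Do not tip the dropper bottle or the vial over on the way, and leave the roll of tape where it lies.

Things in the scene. Friction and masses are not known exactly. Their poses are not given: they have to be found in the camera images.
- dropper_mid (a point): amber glass dropper bottle with black rubber bulb, standing; body 33 mm diameter up to 64 mm high, then a 22 mm collar and a 14 mm bulb, 94 mm in all. The point is on its axis half-way up, 47 mm above its underside; z points up. Grip it round the glass body.
- vial_mid (a point): small white vial with red band and teal (green-blue) screw cap, standing; 22 mm diameter, 64 mm high. The point is on its axis half-way up, 32 mm above its underside; z points up. It grips best with the fingers closing along its own x or y axis, where it is 18 mm across.
- tin_mid (a point): loose dark (black-brown) round tin with press lid, standing on the worktop; 51 mm diameter, 48 mm high. The point is on its axis half-way up, 24 mm above its underside; z points up. Grip it round the upper part of its side.
- brass_ring_mid (a point): brass (gold-coloured) spacer ring lying flat, 48 mm outside diameter, 28 mm bore, 12 mm thick. The point is its centre, half-way up; its z axis is the ring's axis. Pinch it across its outside diameter, best by its upper two thirds (8 mm), so that its lower edge can enter the tube's mouth before it is let go.
- red_ring_mid (a point): red plastic spacer ring lying flat, 48 mm outside diameter, 28 mm bore, 12 mm thick. The point is its centre, half-way up; its z axis is the ring's axis. Pinch it across its outside diameter, best by its upper two thirds (8 mm), so that its lower edge can enter the tube's mouth before it is let go.
- blue_tray: blue open tray, fixed to the worktop, empty; 135 mm along its own x, 90 mm along its own y, 12 mm high over all, walls 4 mm thick. Origin: centre of its underside, on the worktop; the inner floor is 4 mm above it (inside 127 x 82 mm). There is room for two things, one at each end of its x axis, 32 mm either side of the middle.
- yellow_tray: yellow open tray, same make and size as the blue one (135 mm along its x, 90 mm along its y, 12 mm high, walls 4 mm, inner floor 4 mm above its origin, which is the centre of its underside), fixed. One dark tin (51 mm diameter, 48 mm high, fixed, not to be moved) stands in it at x = +34 mm of the tray's frame; the empty half is round x = -34 mm.
- ring_tube: green upright tube of slick plastic, open at the top, fixed, on an 88 mm round foot. Origin: centre of its underside, on the worktop; z up. Bore 51 mm diameter, its floor 8 mm above the origin; from 35 mm above the origin the mouth flares out to 69 mm bore (77 mm outside) at the rim, 46 mm above the origin. Fingers that hold a ring outside do not fit into the bore: the ring is let go at the mouth, level and centred, and slides down.
- tape_mid (a point): white roll of tape on a brown core lying flat among the things, 66 mm diameter, 19 mm high; the point is its centre half-way up. It is loose and is to stay where it is.
Things that resemble listed ones, but are neither listed nor needed, are in the scene too. Leave any purple look-alike of the part that bears tin_mid alone.

How it is judged (in metres and radians):
At the end, for the whole second after the job is handed in: At rest and let go: dropper bottle and vial upright (0.15 rad) on the blue tray's floor; loose tin flat on the yellow tray's floor, centre 0 to 45 mm to its -x side and within 22 mm of its x axis; rings flat in the tube, brass on its floor, red on the brass (heights within 4 mm) (x of dropper_mid in the frame of blue_tray between -0.052 and 0.052 m and y of dropper_mid in the frame of blue_tray between -0.03 and 0.03 m and z of dropper_mid in the frame of blue_tray between 0.044 and 0.056 m and angle between each of dropper_mid, vial_mid, tin_mid, brass_ring_mid, red_ring_mid's own z axis and vertical below 0.15 rad and x of vial_mid in the frame of blue_tray between -0.056 and 0.056 m and y of vial_mid in the frame of blue_tray between -0.034 and 0.034 m and z of vial_mid in the frame of blue_tray between 0.03 and 0.042 m and x of tin_mid in the frame of yellow_tray between -0.045 and 0 m and y of tin_mid in the frame of yellow_tray between -0.022 and 0.022 m and z of tin_mid in the frame of yellow_tray between 0.022 and 0.034 m and horizontal distance between each of brass_ring_mid, red_ring_mid and ring_tube below 0.006 m and z of brass_ring_mid in the frame of ring_tube between 0.01 and 0.018 m and z of red_ring_mid in the frame of ring_tube between 0.022 and 0.03 m and linear speed of each of dropper, vial, tin, brass_ring, red_ring below 0.02 m/s); the robot touches nothing.
It fails at once if the roll of tape is moved by more than 30 mm (distance of tape_mid from where it was at the start of the episode above 0.03 m).
It fails at once if the dropper bottle is tipped over (more than 0.7 rad) (angle between dropper_mid's own z axis and vertical above 0.7 rad).
It fails at once if the vial is tipped over (more than 0.7 rad) (angle between vial_mid's own z axis and vertical above 0.7 rad).
It also fails if it takes over 128 s, if anything falls off the work surface, if the arm or the gripper's body presses on something with over 40 N, if the wrist force passes 120 N, or if a joint passes its speed limit or range.

## Working session

There is one attempt and no reset: what is moved stays moved. The work goes in short steps, Python scripts to look and compute and a tool call to move; the robot and the scene stay as the last step left them, time stands still between calls to the robot, and variables do not carry over. Pictures are saved under pics/ and viewed, at most 14 in all, crops included, and the job is handed in when it is done.

Besides the shell and the picture viewer there is one more tool, called as name(argument=value, ...) on one line, values as JSON. send_rows: Moves the arm, as the interface text tells. Its arguments: {"type":"object","properties":{"targets":{"type":"string"},"newtons":{"type":"number"}},"required":["targets"]}

```bash
mkdir -p pics
python3 - <<'E'
from workcell import bot,camera,camera_model
import cv2
for n in("top","side"):
    cv2.imwrite(f"pics/{n}0.png",cv2.resize(camera(n),(800,600),interpolation=cv2.INTER_CUBIC))
    m=camera_model(n);print(n,m)
print(bot.get_obs(),bot.hold_point_z)
E
```

```text
top {'K': array([[497.28214745,   0.        , 270.57426176],
       [  0.        , 497.28214745, 208.85061807],
       [  0.        ,   0.        ,   1.        ]]), 'dist_coeffs': array([-0.11431561,  0.        ,  0.        ,  0.        ,  0.        ]), 'pose': array([[-0.02562095, -0.9900571 ,  0.13831305,  0.36160468],
       [-0.9994781 ,  0.02264656, -0.02303611,  0.05597815],
       [ 0.01967475, -0.13883108, -0.99012062,  1.30848498],
       [ 0.        ,  0.        ,  0.        ,  1.        ]])}
side {'K': array([[398.67734419,   0.        , 276.68172961],
       [  0.        , 398.67734419, 210.31285531],
       [  0.        ,   0.        ,   1.        ]]), 'dist_coeffs': array([0.0128276, 0.       , 0.       , 0.       , 0.       ]), 'pose': array([[-0.98220955, -0.13986905,  0.12530381,  0.37460185],
       [-0.18649095,  0.64822489, -0.7382585 ,  0.82085512],
       [ 0.02203447, -0.74849258, -0.662777  ,  0.7641105 ],
       [ 0.        ,  0.        ,  0.        ,  1.        ]])}
{'time': 0.1, 'q': array([-7.04178880e+01,  5.00840824e+00,  1.00389061e+01,  9.51003606e+01,
       -1.10374500e-03,  8.99992379e+01]), 'qd': array([-0.03185132, -0.06982932,  0.12329043, -0.05495904, -0.01987716,
        0.00330067]), 'joint_efforts': array([-3.73846497e-04, -5.21561801e+01,  4.65652907e+01,  1.60481822e-02,
        8.43814746e-06, -6.13513805e-06]), 'ee_pos': array([ 0.18426046, -0.51799155,  0.23064878]), 'tcp_rot': array([-1.79930137e+02,  1.10281489e-03,  1.95828755e+01]), 'wrist_force': array([-0.33025512, -0.15501688,  0.28635494]), 'torque': array([0.04662922, 0.03728369, 0.00401935]), 'grasp_force': 0.0, 'opening': 0.08550731379531588} 0.0187
```

View pics/top0.png

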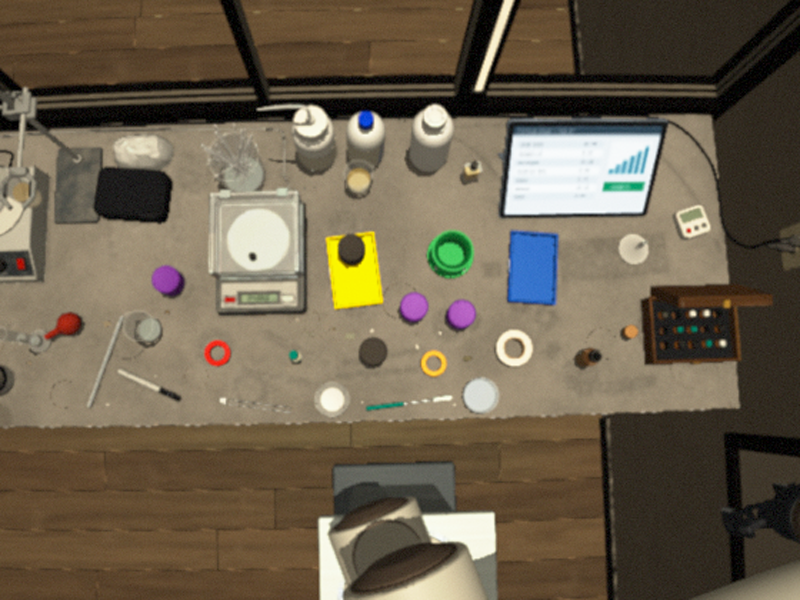

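View pics/side0.png

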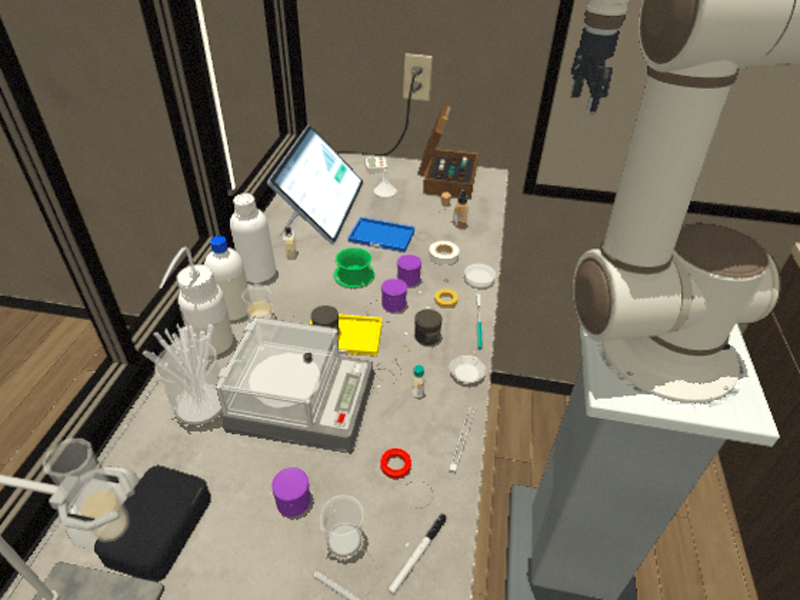

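Candidates (top view): dropper = amber/black (588,357), look-alike clear dropper (472,170). Vial = teal-capped (295,356). Loose tin = dark (373,352); others are the fixed tin in the tray (351,249) and purple look-alikes (414,307), (461,314), (167,280). Brass ring (433,363), red ring (217,353), tape (514,348). I choose these by description and check them in a crop.

```bash
cat > h.py <<'E'
import numpy as np,cv2
from workcell import bot,camera,camera_model
def ray(n,px,z):
    m=camera_model(n);p=cv2.undistortPoints(np.array([[px]],float),m["K"],m["dist_coeffs"])[0,0]
    T=m["pose"];d=T[:3,:3]@[p[0],p[1],1];o=T[:3,3];return o+d*(z-o[2])/d[2]
def proj(n,P):
    m=camera_model(n);W=np.linalg.inv(m["pose"])
    return cv2.projectPoints(np.atleast_2d(P).astype(float),cv2.Rodrigues(W[:3,:3])[0],W[:3,3],m["K"],m["dist_coeffs"])[0][:,0]
def circ(x,y,z,r):
    a=np.linspace(0,2*np.pi,40);return np.c_[x+r*np.cos(a),y+r*np.sin(a),0*a+z]
def rect(x,y,z,yaw,a=.0675,b=.045):
    c,s=np.cos(yaw),np.sin(yaw);q=np.array([[a,b],[-a,b],[-a,-b],[a,-b],[a,b]])
    return np.c_[q@np.array([[c,s],[-s,c]])+[x,y],np.full(5,z)]
def crop(n,img,box,s,curves,out):
    x0,y0,x1,y1=box;v=cv2.resize(img[y0:y1,x0:x1],None,fx=s,fy=s,interpolation=cv2.INTER_CUBIC)
    for P in curves:
        u=((proj(n,P)-[x0-.0,y0-.0]+.5)*s*8).astype(np.int32);cv2.polylines(v,[u],False,(255,0,255),1,cv2.LINE_AA,3)
    cv2.imwrite(out,v)
E
python3 - <<'E'
from h import *
t=camera("top");s=camera("side");cv2.imwrite("pics/t.png",t);cv2.imwrite("pics/s.png",s)
hsv=cv2.cvtColor(t,cv2.COLOR_BGR2HSV);H,S,V=cv2.split(hsv)
def cen(mask,c,r):
    m=np.zeros_like(H);cv2.circle(m,tuple(int(v*.7) for v in c),r,1,-1)
    ys,xs=np.nonzero(mask&(m>0));return (xs.min()+xs.max())/2,(ys.min()+ys.max())/2,len(xs),xs.mean(),ys.mean(),xs,ys
for k,c,r,mk,z in[("red",(217,353),16,(S>150)&((H<8)|(H>172)),.010),("brass",(433,363),16,(S>120)&(H>15)&(H<35),.010),("tin",(373,352),16,V<75,.04),("tin2",(351,249),14,V<75,.05),
 ("tube",(451,254),24,(S>100)&(H>45)&(H<75),.04),("vial",(295,356),8,(S>80)&(H>70)&(H<100),.06),("yel",(355,270),45,(S>120)&(H>20)&(H<35),.012),("blue",(532,268),40,(S>120)&(H>100)&(H<125),.012),("drop",(588,357),12,(V<80),.05)]:
    a=cen(mk,c,r);print(k,a[2],np.round(ray("top",a[:2],z)[:2],4),np.round(ray("top",a[3:5],z)[:2],4),np.round(a[3:5],1))
    if k in("yel","blue"):
        b=cv2.minAreaRect(np.c_[a[5],a[6]].astype(np.float32));q=np.array([ray("top",p,.012)[:2] for p in cv2.boxPoints(b)]);print(np.round(q,4).tolist(),q.mean(0))
crop("top",t,(190,230,350,290),5,[],"pics/a.png");crop("top",t,(330,150,490,270),5,[],"pics/b.png")
crop("top",t,(130,220,290,290),5,[],"pics/a.png")
E
```

```text
red 183 [0.4507 0.3398] [0.4502 0.3395] [151.6 246.7]
brass 210 [ 0.4221 -0.0558] [ 0.422  -0.0562] [303.1 254. ]
tin 66 [0.4412 0.0547] [0.429  0.0569] [259.7 251.8]
tin2 141 [0.6257 0.0879] [0.6192 0.0868] [246.5 178. ]
tube 853 [ 0.6187 -0.0915] [ 0.6187 -0.0918] [315.1 177.5]
vial 31 [0.4407 0.1952] [0.4409 0.1943] [204.9 247.9]
yel 1544 [0.5971 0.0842] [0.5901 0.0844] [248.  191.6]
[[0.6626, 0.1395], [0.6726, 0.0454], [0.5336, 0.0317], [0.5241, 0.1244]] [0.59824314 0.08528238]
blue 1637 [ 0.5955 -0.2482] [ 0.5951 -0.2486] [372.6 187.1]
[[0.5319, -0.1973], [0.6662, -0.2108], [0.6602, -0.3016], [0.5255, -0.2866]] [ 0.59596476 -0.24906562]
drop 126 [ 0.42   -0.3308] [ 0.4213 -0.3299] [410.6 250.5]
```

View pics/a.png

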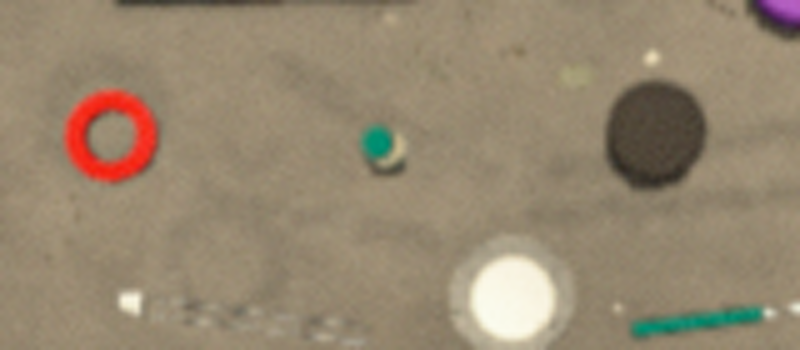

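View pics/b.png

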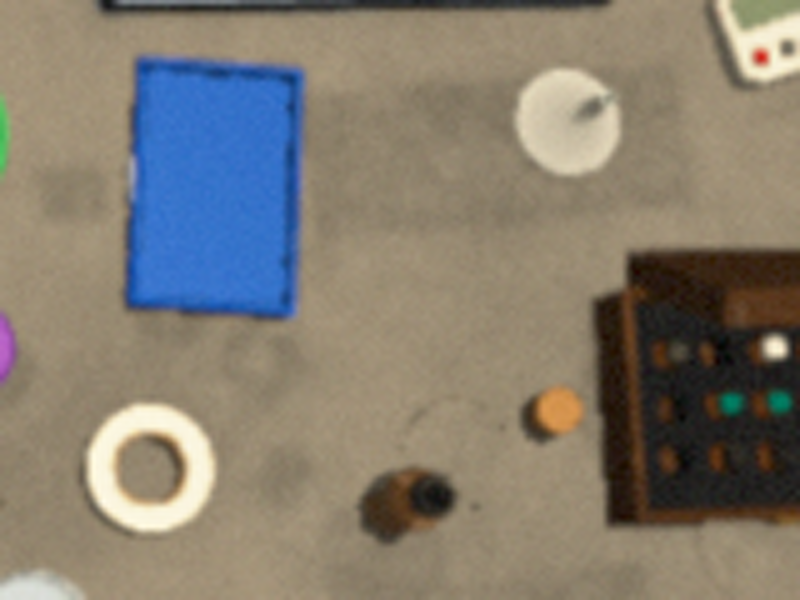

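Run:
```python
from h import *
t=cv2.imread("pics/t.png");s=cv2.imread("pics/s.png")
f=lambda ox,oy,x,y,z:ray("top",(ox+x/5-.4,oy+y/5-.4),z)[:2]
P={"red":f(130,220,112,136,.012),"vial":f(130,220,378,143,.064),"tin":f(130,220,656,131,.048),"drop":f(330,150,433,496,.094),"tape":f(330,150,150,468,.019),
"brass":np.array([.422,-.056]),"tube":np.array([.6187,-.0916])}
for k,v in P.items():print(k,np.round(v,4))
C=[]
for k,zr in {"red":[(.012,.024),(.012,.014)],"brass":[(.012,.024),(.012,.014)],"vial":[(.064,.009),(0,.011)],"tin":[(.048,.0255),(0,.0255)],"drop":[(.094,.007),(.0,.0165),(.064,.0165)],"tape":[(.019,.033)],"tube":[(.046,.0385),(0,.044)]}.items():
    for z,r in zr:C.append(circ(*P[k],z,r))
y=np.radians
yt=np.array([.598,.085]);C+=[rect(*yt,.012,y(6)),rect(.596,-.249,.012,y(-6))]
C.append(circ(*(yt+.034*np.array([np.cos(y(6)),np.sin(y(6))])),.052,.0255))
crop("side",s,(200,120,360,340),3,C,"pics/c.png");crop("top",t,(140,150,450,275),2.58,C,"pics/d.png")
a=cv2.imread("pics/c.png")
crop("side",s,(200,120,360,240),5,C,"pics/c.png")
crop("side",s,(240,230,360,340),5,C,"pics/e.png")
```

```text
red [0.4497 0.3381]
vial [0.4399 0.193 ]
tin [0.4437 0.0538]
drop [ 0.423  -0.3308]
tape [ 0.4458 -0.2044]
brass [ 0.422 -0.056]
tube [ 0.6187 -0.0916]
```

View pics/c.png

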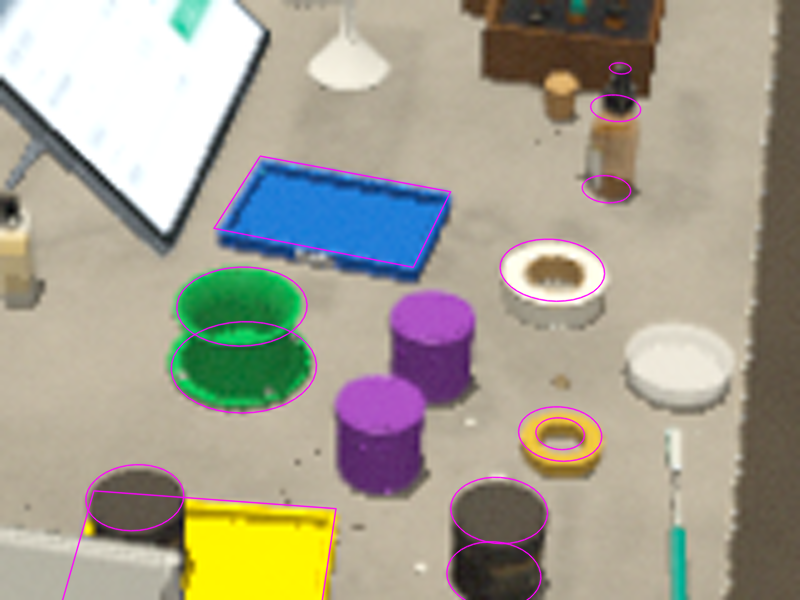

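View pics/e.png

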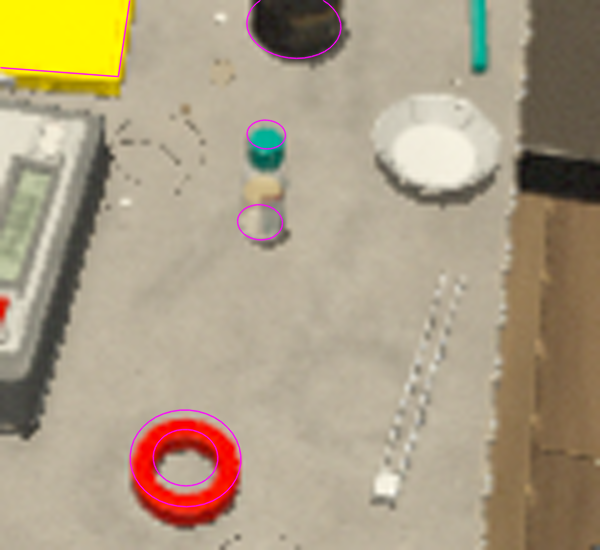

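View pics/d.png

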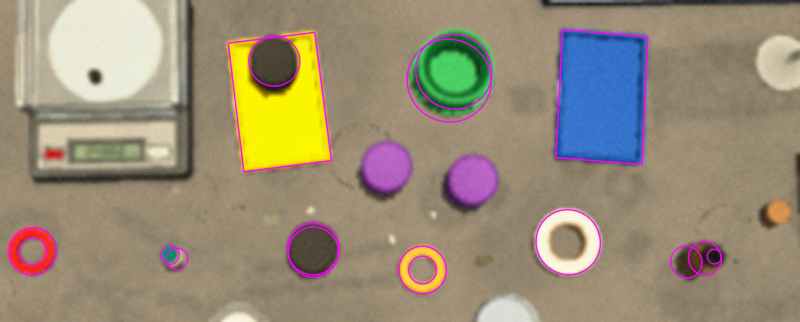

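The crops confirm the choices: red ring (112,136), vial (378,143), tin (656,131) in the first, and dropper (433,496) in the second. The overlays agree to a few mm in both views.

```bash
cat > go.py <<'E'
import sys,numpy as np
from scipy.spatial.transform import Rotation as R
from workcell import bot
o=bot.get_obs();r=R.from_euler("xyz",o["tcp_rot"],degrees=True)
print("t",round(o["time"],2),"pos",np.round(o["ee_pos"],4),"yaw",round(o["tcp_rot"][2],2),"q",np.round(o["q"],0),"op",round(o["opening"],4),"gf",round(o["grasp_force"],1))
a=[float(v) for v in sys.argv[1:]]
for i in range(0,len(a),4):
    x,y,z,w=a[i:i+4];d=r.inv().apply(np.array([x,y,z])-o["ee_pos"])*1e3
    print(a[i:i+4],"->",np.round(d,1),"turn",round((o["tcp_rot"][2]-w+180)%360-180,1))
E
python3 - <<'E'
from h import *
m={n:camera_model(n) for n in("top","side")}
def tri(a,b):
    A=[];B=[]
    o=[];d=[]
    for n,p in(("top",a),("side",b)):
        q=ray(n,p,0);c=m[n]["pose"][:3,3];v=(q-c)/np.linalg.norm(q-c);M=np.eye(3)-np.outer(v,v);A.append(M);B.append(M@c)
    return np.linalg.solve(sum(A),sum(B))
print("screen corner",tri((350,150.5),(234,169)),"other",tri((452,151),(253,127)))
print("tube",ray("top",(316-.2,176.7),.046))
E
python3 go.py .422 -.331 .16 0 .422 -.331 .028 0
```

```text
screen corner [ 0.69478026 -0.19419664  0.00520432] other [ 0.69587408 -0.48261215 -0.00323886]
tube [ 0.61953263 -0.09295451  0.046     ]
t 0.2 pos [ 0.1843 -0.5181  0.2308] yaw 19.58 q [-70.   5.  10.  95.   0.  90.] op 0.0853 gf 0.0
[0.422, -0.331, 0.16, 0.0] -> [286.6 -96.5  70.9] turn 19.6
[0.422, -0.331, 0.028, 0.0] -> [286.6 -96.4 202.9] turn 19.6
```

send_rows(targets="60 -20 15 5 0;120 -40 30 10 0;180 -60 45 15 0;230 -80 58 19.6 0;265 -90 66 19.6 0;286.6 -96.5 71 19.6 0;286.6 -96.5 71 19.6 0;286.6 -96.5 71 19.6 0", newtons=40)

```text
time: 1.2
ee_pos: [0.4216, -0.3315, 0.1604]
tcp_rot: [180.0, 0.0, -0.0]
wrist_force: [0.2, -0.0, 0.0]
opening: 0.0856
grasp_force: 0.0
```

```bash
python3 - <<'E'
from h import *
for n,b in(("top",(330,190,490,290)),("side",(270,100,400,200))):
    crop(n,camera(n),b,5 if n=="top" else 6,[],f"pics/f{n}.png")
E
python3 go.py .422 -.331 .028 0
```

```text
t 1.3 pos [ 0.4214 -0.3319  0.1606] yaw -0.08 q [-38.   2.  -1.  87.  -0. 142.] op 0.0853 gf 0.0
[0.422, -0.331, 0.028, 0.0] -> [  0.5  -0.9 132.6] turn -0.1
```

View pics/fside.png

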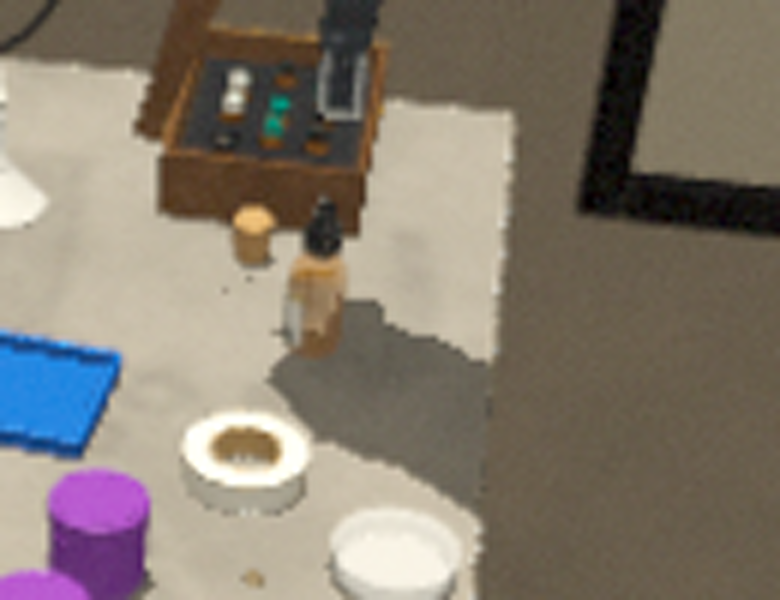

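The picture shows the near finger at (342,118), with the bottle's bulb at (323,200) and base at (318,355). I check where the finger should project.

Run:
```python
from h import *
print((proj("side",[[.4214,-.289,.1735],[.4214,-.374,.1735],[.422,-.331,.094],[.422,-.331,0]])-[270,100]+.5)*6)
```

```text
[[334.32579231 106.1842526 ]
 [349.77321846  30.33793626]
 [325.61037656 201.55504723]
 [308.98341149 346.40777643]]
```

send_rows(targets="0 -1 30 0 0;0 -1 65 0 0;0 -1 95 0 0;0 -1 115 0 0;0 -1 127 0 0;0 -1 132 0 0;0 -1 132 0 0;0 -1 132 0 120;0 -1 132 0 200;0 -1 132 0 200;0 -1 132 0 200;0 -1 132 0 200", newtons=40)

```text
time: 2.8
ee_pos: [0.4224, -0.3301, 0.0289]
tcp_rot: [180.0, -0.0, -0.0]
wrist_force: [-0.1, 1.2, 5.6]
opening: 0.0326
grasp_force: 37.8
```

```bash
python3 go.py .422 -.331 .15 0 .614 -.251 .15 -6 .614 -.251 .033 -6
```

```text
t 2.8 pos [ 0.4224 -0.3301  0.0289] yaw -0.0 q [-38.   4. -13.  73.   0. 142.] op 0.0326 gf 37.8
[0.422, -0.331, 0.15, 0.0] -> [  -0.3    0.9 -121.1] turn -0.0
[0.614, -0.251, 0.15, -6.0] -> [ 191.7  -79.1 -121. ] turn 6.0
[0.614, -0.251, 0.033, -6.0] -> [191.6 -79.1  -4. ] turn 6.0
```

send_rows(targets="0 0 -15 0 200;0 0 -40 0 200;0 0 -60 0 200;20 -8 -70 1 200;50 -20 -70 3 200;90 -37 -70 5 200;130 -54 -70 6 200;165 -68 -70 6 200;185 -76 -70 6 200;191 -79 -65 6 200;191 -79 -45 6 200;191 -79 -25 6 200;191 -79 -12 6 200;191 -79 -7 6 200;191 -79 -5 6 200;191 -79 -5 6 200;191 -79 -5 6 200")

```text
time: 4.92
ee_pos: [0.6134, -0.2514, 0.0339]
tcp_rot: [180.0, -0.1, -6.0]
wrist_force: [0.8, -0.7, -0.8]
opening: 0.0327
grasp_force: 38.6
```

Run:
```python
from h import *
a=camera("side");crop("side",a,(200,90,400,240),4,[],"pics/g.png")
```

```text
(no output)
```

View pics/g.png

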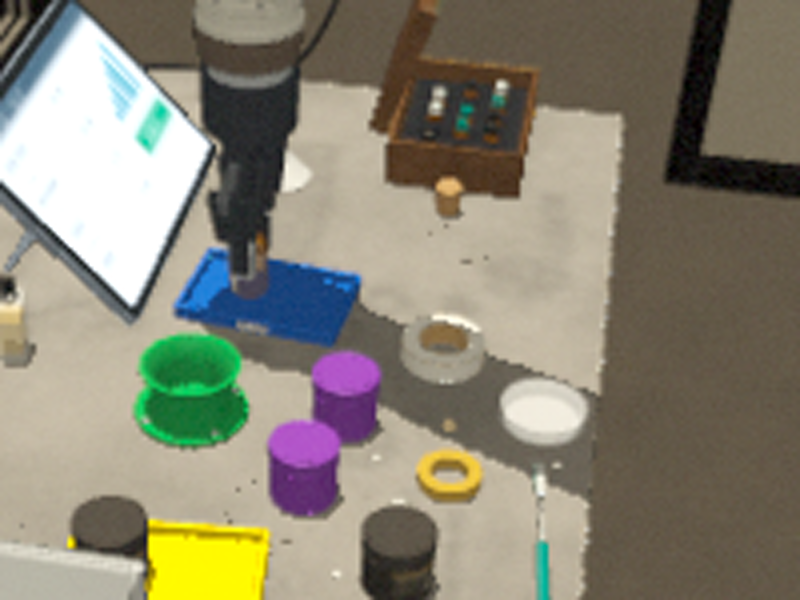

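The bottle is held upright over the tray's far half, its base at (250,292). I set it down, release it and rise.

send_rows(targets="0 0 1 0 200;0 0 1 0 200;0 0 1 0 140;0 0 1 0 80;0 0 1 0 0;0 0 1 0 0;0 0 1 0 0;0 0 -15 0 0;0 0 -50 0 0;0 0 -90 0 0;0 0 -125 0 0;0 0 -130 0 0")

```text
time: 6.48
ee_pos: [0.6142, -0.2517, 0.1678]
tcp_rot: [179.9, -0.3, -6.0]
wrist_force: [-0.3, 0.5, 0.0]
opening: 0.085
grasp_force: 0.0
```

```bash
python3 go.py .422 -.056 .13 90 .422 -.056 .0 90
```

```text
t 6.47 pos [ 0.6142 -0.2517  0.1678] yaw -6.02 q [-22.  20.  21.  90.   0. 164.] op 0.085 gf 0.0
[0.422, -0.056, 0.13, 90.0] -> [-211.8 -174.6   36.3] turn -96.0
[0.422, -0.056, 0.0, 90.0] -> [-212.6 -174.8  166.3] turn -96.0
```

```bash
python3 go.py .422 -.056 .13 0 .422 -.056 .0 0
```

```text
t 6.47 pos [ 0.6142 -0.2517  0.1678] yaw -6.02 q [-22.  20.  21.  90.   0. 164.] op 0.085 gf 0.0
[0.422, -0.056, 0.13, 0.0] -> [-211.8 -174.6   36.3] turn -6.0
[0.422, -0.056, 0.0, 0.0] -> [-212.6 -174.8  166.3] turn -6.0
```

send_rows(targets="-30 -25 5 -2 0;-75 -62 12 -4 0;-120 -100 20 -6 0;-165 -136 28 -6 0;-195 -160 34 -6 0;-212 -174.5 36 -6 0;-212 -174.5 70 -6 0;-212 -174.5 110 -6 0;-212 -174.5 140 -6 0;-212 -174.5 158 -6 0;-212 -174.5 163 -6 0;-212 -174.5 165 -6 0;-212 -174.5 165 -6 0;-212 -174.5 165 -6 80;-212 -174.5 165 -6 120;-212 -174.5 165 -6 200;-212 -174.5 165 -6 200;-212 -174.5 165 -6 200;-212 -174.5 165 -6 200", newtons=30)

```text
time: 8.85
ee_pos: [0.4208, -0.0555, -0.001]
tcp_rot: [180.0, -0.0, -0.0]
wrist_force: [-1.9, 0.3, 6.0]
opening: 0.0463
grasp_force: 30.3
```

```bash
python3 go.py .422 -.056 .1 0 .6195 -.093 .1 0 .6195 -.093 .045 0
python3 - <<'E'
from h import *
a=camera("side");crop("side",a,(220,140,340,240),6,[],"pics/i.png")
E
```

```text
t 8.85 pos [ 0.4208 -0.0555 -0.001 ] yaw -0.02 q [ -8. -10. -30.  70.   0. 172.] op 0.0463 gf 30.3
[0.422, -0.056, 0.1, 0.0] -> [   1.3    0.5 -101. ] turn -0.0
[0.6195, -0.093, 0.1, 0.0] -> [ 198.8   37.4 -100.8] turn -0.0
[0.6195, -0.093, 0.045, 0.0] -> [198.7  37.4 -45.8] turn -0.0
```

View pics/i.png

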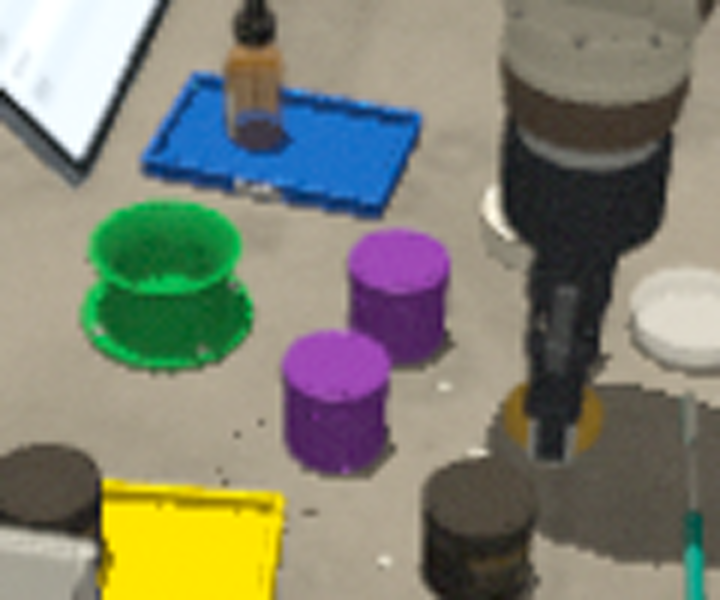

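Brass is gripped with the finger at (552,440) on the ring, and the dropper stands in the tray at (257,130). I lift it and check how far the ring sticks out below the fingers.

send_rows(targets="0 0 -20 0 200;0 0 -50 0 200;0 0 -80 0 200;0 0 -100 0 200;25 5 -105 0 200;65 12 -105 0 200;110 21 -105 0 200;155 29 -105 0 200;185 35 -105 0 200;198 37.5 -105 0 200;199 37.5 -105 0 200;199 37.5 -105 0 200;199 37.5 -105 0 200")

```text
time: 10.52
ee_pos: [0.619, -0.0929, 0.1036]
tcp_rot: [180.0, -0.0, -0.0]
wrist_force: [-0.2, 0.0, -0.8]
opening: 0.0466
grasp_force: 31.2
```

```bash
python3 go.py .6195 -.093 .045 0
python3 - <<'E'
from h import *
C=[circ(.6195,-.093,.046,.0385)]
a=camera("side");crop("side",a,(200,120,300,220),6,C,"pics/j.png")
b=camera("top");crop("top",b,(270,130,370,230),6,C,"pics/j2.png")
cv2.imwrite("pics/j.png",cv2.resize(np.hstack([cv2.imread("pics/j.png"),cv2.imread("pics/j2.png")]),(800,400)))
E
```

```text
t 10.53 pos [ 0.619  -0.0929  0.1036] yaw -0.01 q [ -9.  15.   7.  82.   0. 171.] op 0.0466 gf 31.2
[0.6195, -0.093, 0.045, 0.0] -> [ 0.5  0.1 58.6] turn -0.0
```

View pics/j.png

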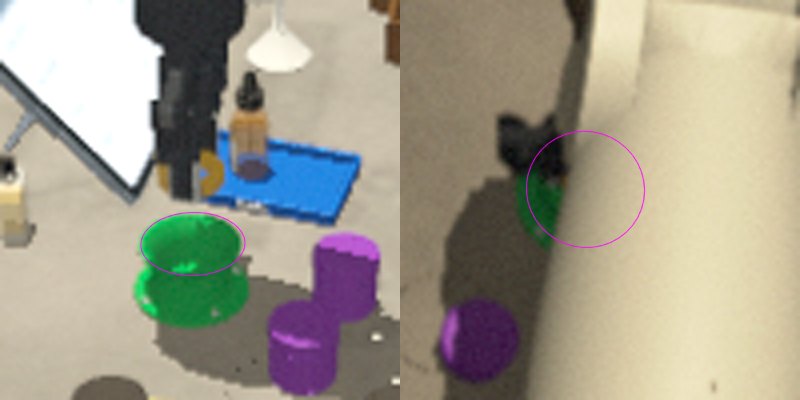

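Run:
```python
from h import *
S=lambda P:np.round((proj("side",P)-[200,120]+.5)*4,1).tolist()
x,y,z=.619,-.093,.1036
for zc in(.108,.111,.114,.117):
    u=np.array(S(circ(x,y,zc-.006,.024)));v=np.array(S(circ(x,y,zc+.006,.024)));print(zc,"cols",u[:,0].min(),u[:,0].max(),"bottom rows",u[:,1].max(),"top",v[:,1].min(), "right bottom row",u[u[:,0].argmax()],v[u[:,0].argmax()])
print("tip",S([[x-.011,y+.024,z+.005],[x+.011,y+.024,z+.005],[x,y+.033,z+.005]]),"tube",S([[.6195,-.093,.046]]))
a=camera("side");v=crop("side",a,(225,140,265,200),10,[],"pics/k.png")
```

```text
0.108 cols 157.8 224.8 bottom rows 200.3 top 147.8 right bottom row [224.8 180.2] [224.6 166.3]
0.111 cols 157.6 224.8 bottom rows 196.8 top 144.3 right bottom row [224.8 176.8] [224.5 162.8]
0.114 cols 157.5 224.7 bottom rows 193.3 top 140.9 right bottom row [224.7 173.3] [224.5 159.3]
0.117 cols 157.3 224.7 bottom rows 189.8 top 137.3 right bottom row [224.7 169.8] [224.4 155.8]
tip [[198.1, 194.1], [167.7, 190.2], [179.7, 199.5]] tube [[192.7, 242.9]]
```

View pics/k.png

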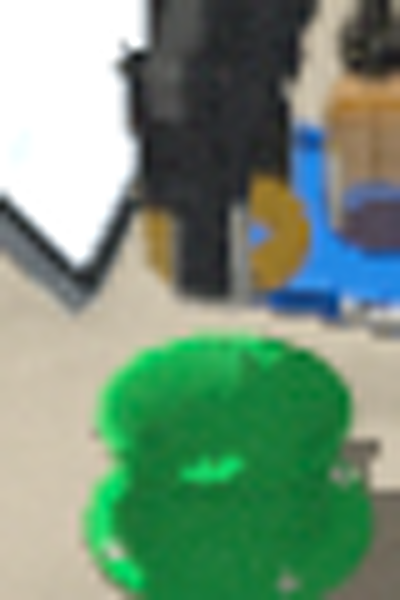

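The ring spans columns 145–310 in the crop, as predicted, so it is centred with about 4 mm sticking out below the tips. I lower it and release.

send_rows(targets="0.5 0 20 0 200;0.5 0 40 0 200;0.5 0 52 0 200;0.5 0 58 0 200;0.5 0 60 0 200;0.5 0 61 0 200;0.5 0 61 0 200;0.5 0 61 0 200")

```text
time: 11.68
ee_pos: [0.6203, -0.0931, 0.0427]
tcp_rot: [180.0, -0.0, -0.0]
wrist_force: [0.9, -0.9, 1.0]
opening: 0.0463
grasp_force: 32.1
```

send_rows(targets="0 0 0 0 100;0 0 0 0 0;0 0 0 0 0;0 0 0 0 0;0 0 -30 0 0;0 0 -70 0 0;0 0 -100 0 0;-30 0 -120 0 0;-70 0 -120 0 0;-120 0 -120 0 0;-150 0 -120 0 0;-150 0 -120 0 0")

```text
time: 13.18
ee_pos: [0.4689, -0.093, 0.1631]
tcp_rot: [180.0, -0.1, -0.0]
wrist_force: [0.2, 0.3, -0.0]
opening: 0.0853
grasp_force: 0.0
```

```bash
python3 - <<'E'
from h import *
a=camera("side");crop("side",a,(220,160,280,210),8,[],"pics/l.png")
b=camera("top");crop("top",b,(290,150,340,200),8,[],"pics/l2.png")
A,B=cv2.imread("pics/l.png"),cv2.imread("pics/l2.png");cv2.imwrite("pics/l.png",cv2.resize(np.hstack([A,B[:400]]),None,fx=.9,fy=.9))
E
python3 go.py .442 .0535 .14 174 .442 .0535 .022 174
```

```text
t 13.28 pos [ 0.4705 -0.0931  0.1626] yaw -0.03 q [-11.  -6.  -8.  87.   0. 169.] op 0.0856 gf 0.0
[0.442, 0.0535, 0.14, 174.0] -> [ -28.6 -146.6   22.6] turn -174.0
[0.442, 0.0535, 0.022, 174.0] -> [ -28.8 -146.6  140.6] turn -174.0
```

View pics/l.png

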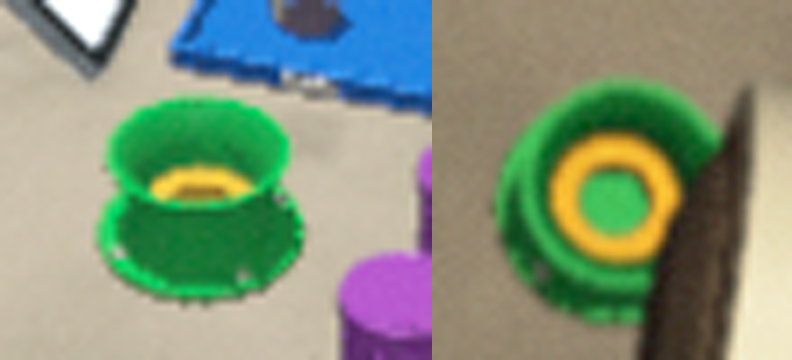

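Brass lies flat in the bore, seen in both views (gold ring at (200,185) and (615,198)). Next the red ring.

send_rows(targets="0 -15 0 -10 0;-2 -40 0 -20 0;-4 -70 0 -30 0;-5 -100 0 -40 0;-6 -130 0 -50 0;-8 -160 0 -60 0;-10 -190 0 -70 0;-12 -220 0 -80 0;-14 -250 0 -90 0;-16 -280 0 -100 0;-18 -310 0 -110 0;-20 -340 0 -120 0;-20 -370 0 -130 0;-20 -395 0 -140 0;-20 -415 0 -150 0;-20.5 -428 0 -160 0;-20.5 -432.5 0 -170 0;-20.5 -432.5 0 -180 0;-20.5 -432.5 0 -180 0;-20.5 -432.5 0 -180 0")

```text
time: 15.78
ee_pos: [0.4499, 0.3398, 0.1619]
tcp_rot: [-180.0, -0.0, 179.8]
wrist_force: [-0.6, -0.8, -0.3]
opening: 0.0856
grasp_force: 0.0
```

```bash
python3 go.py .45 .3395 -.001 180
```

```text
t 15.78 pos [0.4499 0.3398 0.1619] yaw 179.77 q [37.  6.  4. 88. -0. 37.] op 0.0856 gf 0.0
[0.45, 0.3395, -0.001, 180.0] -> [-1.000e-01 -3.000e-01  1.629e+02] turn -0.2
```

send_rows(targets="0 0 30 0 0;0 0 70 0 0;0 0 110 0 0;0 0 140 0 0;0 0 155 0 0;0 0 160 0 0;0 0 162 0 0;0 0 162 0 0;0 0 162 0 0")

```text
time: 16.9
ee_pos: [0.45, 0.3398, 0.0011]
tcp_rot: [180.0, 0.1, 180.0]
wrist_force: [-0.6, -0.3, 0.1]
opening: 0.0855
grasp_force: 0.0
```

send_rows(targets="0 0 2 0 0;0 0 2 0 80;0 0 2 0 120;0 0 2 0 200;0 0 2 0 200;0 0 2 0 200;0 0 2 0 200;0 0 -30 0 200;0 0 -80 0 200;0 0 -120 0 200;0 -20 -130 0 200;0 -60 -130 0 200;0 -110 -130 0 200;0 -160 -130 0 200;0 -210 -130 0 200;0 -260 -130 0 200;0 -310 -130 0 200;0 -360 -130 0 200;0 -380 -130 0 200;0 -385 -130 0 200", newtons=30)

```text
time: 19.4
ee_pos: [0.4485, -0.0469, 0.129]
tcp_rot: [180.0, -0.1, 179.8]
wrist_force: [0.4, -0.5, 0.5]
opening: 0.0459
grasp_force: 31.0
```

```bash
python3 go.py .6195 -.093 .1036 180
```

```text
t 19.4 pos [ 0.4485 -0.0469  0.129 ] yaw 179.84 q [ -6.  -9. -15.  84.  -0.  -6.] op 0.0459 gf 31.0
[0.6195, -0.093, 0.1036, 180.0] -> [-171.2  -45.6   25.1] turn -0.2
```

send_rows(targets="-30 -10 5 0 200;-75 -22 10 0 200;-120 -35 15 0 200;-155 -43 20 0 200;-168 -46 25 0 200;-170 -46 25 0 200;-170 -46 25 0 200;-170 -46 25 0 200;-170 -46 25 0 200")

```text
time: 20.52
ee_pos: [0.6192, -0.0915, 0.106]
tcp_rot: [-180.0, 0.0, 180.0]
wrist_force: [0.2, -0.0, 0.2]
opening: 0.0459
grasp_force: 31.0
```

```bash
python3 go.py .6195 -.093 .0425 180;python3 - <<'E'
from h import *
a=camera("side")
h=cv2.cvtColor(a,cv2.COLOR_BGR2HSV);H,S,V=cv2.split(h);m=((S>140)&((H<8)|(H>172)));m[:140]=0;m[200:]=0;m[:,:210]=0;m[:,280:]=0
ys,xs=np.nonzero(m);print("seen",xs.min(),xs.max(),ys.min(),ys.max(),len(xs))
p=bot.get_obs()["ee_pos"]
u=proj("side",np.r_[circ(p[0],p[1],p[2],.024),circ(p[0],p[1],p[2]+.012,.024)]);print(u.min(0),u.max(0))
E
```

```text
t 20.52 pos [ 0.6192 -0.0915  0.106 ] yaw 179.99 q [-8. 15.  7. 83.  0. -8.] op 0.0459 gf 31.0
[0.6195, -0.093, 0.0425, 180.0] -> [-0.3 -1.5 63.5] turn -0.0
seen 240 255 157 167 56
[238.49555011 155.6143804 ] [255.48085172 168.74659829]
```

Red ring is centred and held as predicted.

send_rows(targets="-0.5 -1 20 0 200;-0.5 -1 42 0 200;-0.5 -1 54 0 200;-0.5 -1 60 0 200;-0.5 -1 62 0 200;-0.5 -1 63 0 200;-0.5 -1 63 0 200;-0.5 -1 63 0 200")

```text
time: 21.58
ee_pos: [0.6203, -0.0926, 0.0429]
tcp_rot: [-180.0, 0.0, 180.0]
wrist_force: [-1.3, 0.2, 1.9]
opening: 0.0459
grasp_force: 32.5
```

send_rows(targets="0 0 0 0 100;0 0 0 0 0;0 0 0 0 0;0 0 0 0 0;0 0 -30 0 0;0 0 -70 0 0;0 0 -95 0 0;30 20 -110 0 0;70 50 -110 0 0;120 90 -110 0 0;160 125 -110 0 0;175 142 -110 0 0;178 145 -110 0 0;178 145 -110 0 0")

```text
time: 23.32
ee_pos: [0.4424, 0.0523, 0.1524]
tcp_rot: [-180.0, 0.0, 180.0]
wrist_force: [-0.0, -0.1, 0.2]
opening: 0.0856
grasp_force: 0.0
```

```bash
python3 go.py .443 .0535 .14 180 .443 .0535 .016 180;python3 - <<'E'
from h import *
for n,b in(("side",(225,165,270,200)),("top",(290,150,345,200))):
    a=camera(n);h=cv2.cvtColor(a,cv2.COLOR_BGR2HSV);H,S,V=cv2.split(h);x0,y0,x1,y1=b
    for k,m in(("red",(S>140)&((H<8)|(H>172))),("brass",(S>120)&(H>15)&(H<35))):
        ys,xs=np.nonzero(m[y0:y1,x0:x1]);print(n,k,len(xs),(xs.min()+x0,xs.max()+x0,ys.min()+y0,ys.max()+y0) if len(xs) else "")
    z=.032;u=proj(n,circ(.6195,-.093,z,.024));print("pred",u.min(0),u.max(0))
E
```

```text
t 23.32 pos [0.4424 0.0523 0.1524] yaw 180.0 q [  7. -10. -13.  87.  -0.   7.] op 0.0856 gf 0.0
[0.443, 0.0535, 0.14, 180.0] -> [-0.6  1.2 12.4] turn -0.0
[0.443, 0.0535, 0.016, 180.0] -> [ -0.5   1.2 136.4] turn -0.0
side red 59 (np.int64(240), np.int64(254), np.int64(180), np.int64(186))
side brass 32 (np.int64(239), np.int64(255), np.int64(179), np.int64(187))
pred [239.74716901 179.11982755] [255.84504565 188.97836321]
top red 165 (np.int64(307), np.int64(324), np.int64(168), np.int64(185))
top brass 40 (np.int64(306), np.int64(325), np.int64(167), np.int64(186))
pred [306.14005732 168.84993367] [324.33899861 186.77423093]
```

send_rows(targets="-0.5 1 30 0 0;-0.5 1 70 0 0;-0.5 1 105 0 0;-0.5 1 125 0 0;-0.5 1 133 0 0;-0.5 1 136 0 0;-0.5 1 136 0 0;-0.5 1 136 0 100;-0.5 1 136 0 200;-0.5 1 136 0 200;-0.5 1 136 0 200;-0.5 1 136 0 200;-0.5 1 126 0 200;-0.5 1 100 0 200;-0.5 1 70 0 200;-0.5 1 60 0 200;-0.5 1 60 0 200", newtons=40)

```text
time: 25.55
ee_pos: [0.4428, 0.0536, 0.0925]
tcp_rot: [180.0, 0.1, 180.0]
wrist_force: [-0.4, -0.3, -1.3]
opening: 0.0477
grasp_force: 41.4
```

```bash
python3 go.py .565 .0815 .092 -174 .565 .0815 .021 -174;python3 - <<'E'
from h import *
for z in(0,.05,.1,.15):print(z,ray("top",(213.5,175),z),ray("top",(213.5,215),z))
E
```

```text
t 25.55 pos [0.4428 0.0536 0.0925] yaw 179.98 q [  7. -10. -20.  80.   0.   7.] op 0.0477 gf 41.4
[0.565, 0.0815, 0.092, -174.0] -> [-122.2   28.     0.6] turn -6.0
[0.565, 0.0815, 0.021, -174.0] -> [-122.1   28.    71.6] turn -6.0
0 [0.63955519 0.17627695 0.        ] [0.53139599 0.17724732 0.        ]
0.05 [0.62893411 0.17168007 0.05      ] [0.5249079  0.17261336 0.05      ]
0.1 [0.61831303 0.1670832  0.1       ] [0.51841981 0.16797941 0.1       ]
0.15 [0.60769195 0.16248633 0.15      ] [0.51193172 0.16334546 0.15      ]
```

send_rows(targets="-20 4 0 -1 200;-50 11 0 -3 200;-85 20 0 -5 200;-110 25 0 -6 200;-121 28 0 -6 200;-122 28 10 -6 200;-122 28 35 -6 200;-122 28 55 -6 200;-122 28 66 -6 200;-122 28 70 -6 200;-122 28 71 -6 200;-122 28 72 -6 200;-122 28 72 -6 200")

```text
time: 27.18
ee_pos: [0.565, 0.0815, 0.0211]
tcp_rot: [180.0, 0.1, -174.0]
wrist_force: [-0.6, 0.5, 2.8]
opening: 0.0474
grasp_force: 41.7
```

send_rows(targets="0 0 0 0 140;0 0 0 0 60;0 0 0 0 40;0 0 0 0 40;0 0 -20 0 40;0 0 -60 0 40;0 0 -100 0 0;0 0 -125 0 0;30 0 -125 0 0;75 0 -125 0 0;115 0 -125 0 0;125 0 -125 0 0;125 0 -125 0 0")

```text
time: 28.8
ee_pos: [0.4405, 0.0685, 0.1457]
tcp_rot: [180.0, 0.1, -174.0]
wrist_force: [0.6, 0.2, -0.5]
opening: 0.0852
grasp_force: 0.0
```

```bash
python3 go.py .4395 .193 .14 180 .4395 .193 .012 180;python3 - <<'E'
from h import *
b=(225,165,285,225)
for n,b in(("top",(225,165,285,225)),):
    a=camera(n);cv2.imwrite("pics/yt.png",a);x0,y0,x1,y1=b;V=cv2.cvtColor(a,cv2.COLOR_BGR2HSV)[...,2][y0:y1,x0:x1]
    k,l,st,c=cv2.connectedComponentsWithStats((V<85).astype(np.uint8))
    for i in range(1,k):
        if st[i,4]>20:
            x,y,w,h=st[i,:4];p=ray(n,(x0+x+w/2-.5,y0+y+h/2-.5),.05);print(st[i],np.round(p,4))
    for q in((.565,.0815),(.632,.0885)):u=proj(n,circ(*q,.052,.0255));print(u.min(0)-[x0,y0],u.max(0)-[x0,y0])
E
```

```text
t 28.8 pos [0.4405 0.0685 0.1457] yaw -174.01 q [  9. -10. -14.  86.   0.   3.] op 0.0852 gf 0.0
[0.4395, 0.193, 0.14, 180.0] -> [-12.  123.9   5.7] turn 6.0
[0.4395, 0.193, 0.012, 180.0] -> [-11.8 123.9 133.7] turn 6.0
[ 12   0  18  21 293] [0.6271 0.0891 0.05  ]
[17 25 11  4 22] [0.5838 0.0861 0.05  ]
[13.94278252 23.73489768] [33.86793741 43.40178183]
[10.80645646 -1.6976736 ] [30.57836258 17.65469257]
```

send_rows(targets="-2 20 0 2 0;-5 55 0 4 0;-9 90 0 6 0;-12 115 3 6 0;-12 124 5 6 0;-12 124 30 6 0;-12 124 65 6 0;-12 124 100 6 0;-12 124 122 6 0;-12 124 131 6 0;-12 124 133 6 0;-12 124 133 6 0")

```text
time: 30.35
ee_pos: [0.4398, 0.1931, 0.0131]
tcp_rot: [180.0, 0.1, 180.0]
wrist_force: [-0.4, -0.2, -0.0]
opening: 0.0857
grasp_force: 0.0
```

send_rows(targets="0 0 0 0 80;0 0 0 0 130;0 0 0 0 160;0 0 0 0 180;0 0 0 0 240;0 0 0 0 240;0 0 0 0 240;0 0 0 0 240", newtons=25)

```text
time: 31.35
ee_pos: [0.4393, 0.193, 0.0124]
tcp_rot: [180.0, 0.0, 180.0]
wrist_force: [-1.4, -0.5, 3.9]
opening: 0.021
grasp_force: 24.6
```

```bash
python3 go.py;python3 - <<'E'
from h import *
a=cv2.imread("pics/yt.png");h=cv2.cvtColor(a,cv2.COLOR_BGR2HSV)
print(h[184:214,250].tolist())
m=(h[...,1]>150)&(h[...,0]>20)&(h[...,0]<35)
print("\n".join("".join("Y" if v else "." for v in r) for r in m[162:218,226:274]))
E
```

```text
t 31.35 pos [0.4393 0.193  0.0124] yaw 179.98 q [ 24.  -3. -22.  71.   0.  24.] op 0.021 gf 24.6
[[25, 209, 89], [26, 255, 144], [27, 255, 184], [28, 255, 228], [28, 255, 206], [27, 195, 136], [21, 99, 80], [19, 68, 71], [22, 64, 88], [21, 60, 127], [21, 59, 152], [22, 61, 168], [21, 60, 174], [22, 59, 186], [21, 61, 191], [21, 60, 192], [21, 59, 200], [20, 61, 206], [20, 61, 210], [21, 58, 211], [21, 60, 217], [21, 61, 218], [22, 59, 221], [21, 59, 221], [22, 57, 222], [25, 58, 224], [23, 57, 224], [24, 54, 225], [24, 52, 229], [24, 57, 228]]
..............................YYYYYY............
.......................YYYYYYYYYYYYY............
.......................YYYYYYYYYYYYY............
......YYYYYYYYY........YYYYYYYYYYYYYY...........
..YYYYYYYYYYYYY...........YYYYYYYYYYY...........
..YYYYYYYYYYYY.............YYYYYYYYYY...........
..YYYYYYYYYY...............YYYYYYYYYY...........
..YYYYYYYYYY................YYYYYYYYY...........
..YYYYYYYYYY................YYYYYYYYY...........
..YYYYYYYYY..................YYYYYYYY...........
..YYYYYYYYY..................YYYYYYYY...........
...YYYYYYYY
[... 1493 characters left out ...]
..............
................................................
................................................
................................................
................................................
................................................
................................................
................................................
................................................
................................................
................................................
................................................
................................................
................................................
................................................
```

Vial grips at 21 mm, not 18, so the fingers are off its axes. I regrip turned by 45°.

send_rows(targets="0 0 0 0 180;0 0 0 0 120;0 0 0 10 100;0 0 0 20 100;0 0 0 30 100;0 0 0 40 100;0 0 0 45 100;0 0 0 45 100;0 0 0 45 150;0 0 0 45 180;0 0 0 45 240;0 0 0 45 240;0 0 0 45 240;0 0 0 45 240", newtons=25)

```text
time: 33.1
ee_pos: [0.4393, 0.193, 0.0123]
tcp_rot: [180.0, -0.0, 135.0]
wrist_force: [-0.1, -0.8, 1.9]
opening: 0.0235
grasp_force: 24.5
```

send_rows(targets="0 0 0 0 180;0 0 0 0 120;0 0 0 -10 100;0 0 0 -20 100;0 0 0 -30 100;0 0 0 -33 100;0 0 0 -33 100;0 0 0 -33 150;0 0 0 -33 180;0 0 0 -33 240;0 0 0 -33 240;0 0 0 -33 240;0 0 0 -33 240", newtons=25)

```text
time: 34.72
ee_pos: [0.4393, 0.193, 0.0123]
tcp_rot: [180.0, 0.0, 168.0]
wrist_force: [0.6, 0.6, 0.8]
opening: 0.0181
grasp_force: 26.8
```

```bash
python3 go.py .4393 .193 .1 168 .44 -.05 .1 168 .47 -.2 .1 174 .552 -.2444 .1 174 .552 -.2444 .018 174
```

```text
t 34.73 pos [0.4393 0.193  0.0123] yaw 167.98 q [ 24.  -3. -22.  71.  -0.  36.] op 0.0181 gf 26.8
[0.4393, 0.193, 0.1, 168.0] -> [ -0.    0.  -87.7] turn -0.0
[0.44, -0.05, 0.1, 168.0] -> [ -51.3 -237.5  -87.7] turn -0.0
[0.47, -0.2, 0.1, 174.0] -> [-111.9 -378.   -87.7] turn -6.0
[0.552, -0.2444, 0.1, 174.0] -> [-201.4 -404.3  -87.7] turn -6.0
[0.552, -0.2444, 0.018, 174.0] -> [-201.4 -404.3   -5.7] turn -6.0
```

send_rows(targets="0 0 -10 0 240;0 0 -30 0 240;0 0 -60 0 240;0 0 -82 0 240;-3 -15 -88 0 240;-9 -42 -88 0 240;-17 -80 -88 0 240;-26 -120 -88 0 240;-35 -160 -88 0 240;-43 -200 -88 0 240;-52 -240 -88 0 240;-68 -278 -88 -2 240;-85 -315 -88 -4 240;-102 -352 -88 -6 240;-120 -378 -88 -6 240;-150 -390 -88 -6 240;-178 -398 -88 -6 240;-195 -403 -88 -6 240;-201 -404 -88 -6 240;-201 -404 -88 -6 240")

```text
time: 37.22
ee_pos: [0.551, -0.2441, 0.0998]
tcp_rot: [180.0, -0.1, 174.0]
wrist_force: [-1.0, 0.4, -0.6]
opening: 0.0182
grasp_force: 26.8
```

```bash
python3 go.py .552 -.2444 .0175 174
```

```text
t 37.23 pos [ 0.551  -0.2441  0.0998] yaw 173.97 q [-24.  12.   3.  81.  -0. -18.] op 0.0182 gf 26.8
[0.552, -0.2444, 0.0175, 174.0] -> [-1.1 -0.2 82.3] turn -0.0
```

send_rows(targets="-1 0 25 0 240;-1 0 50 0 240;-1 0 70 0 240;-1 0 79 0 240;-1 0 82 0 240;-1 0 83 0 240;-1 0 83 0 240;-1 0 83 0 240")

```text
time: 38.22
ee_pos: [0.553, -0.2442, 0.0178]
tcp_rot: [-180.0, 0.0, 174.0]
wrist_force: [1.7, -0.1, -0.1]
opening: 0.0177
grasp_force: 26.8
```

send_rows(targets="0 0 0 0 200;0 0 0 0 150;0 0 0 0 90;0 0 0 0 90;0 0 0 0 90;0 0 -15 0 90;0 0 -50 0 90;0 0 -95 0 90;0 0 -130 0 60;60 0 -150 0 0;120 0 -170 0 0;180 0 -170 0 0;220 0 -170 0 0;235 0 -170 0 0;235 0 -170 0 0")

```text
time: 40.1
ee_pos: [0.319, -0.2197, 0.1883]
tcp_rot: [-179.9, 0.1, 173.9]
wrist_force: [0.6, -0.7, 0.3]
opening: 0.0851
grasp_force: 0.0
```

```bash
python3 go.py
python3 - <<'E'
from h import *
a=camera("side");b=camera("top")
C=[circ(.565,.0815,.052,.0255),circ(.552,-.2444,.068,.011),circ(.6134,-.2514,.098,.007)]
crop("side",a,(200,120,320,240),5,[],"pics/m1.png");crop("top",b,(225,140,425,240),4,C,"pics/m2.png")
A,B=cv2.imread("pics/m1.png"),cv2.imread("pics/m2.png")
A=cv2.resize(A,(400,400));c=np.zeros((600,800,3),np.uint8);c[:240,:480]=cv2.resize(B,(480,240));c[240:600,:360]=cv2.resize(A,(360,360))
crop("top",b,(285,145,345,205),6,[],"pics/m3.png");c[240:600,400:760]=cv2.imread("pics/m3.png")
crop("top",b,(350,140,400,230),4,[],"pics/m3.png");q=cv2.imread("pics/m3.png");c[:240,500:640]=cv2.resize(q,(140,240));cv2.imwrite("pics/m.png",c)
E
```

```text
t 40.1 pos [ 0.319  -0.2197  0.1883] yaw 173.93 q [-35. -18. -16.  92.   0. -28.] op 0.0851 gf 0.0
```

View pics/m.png

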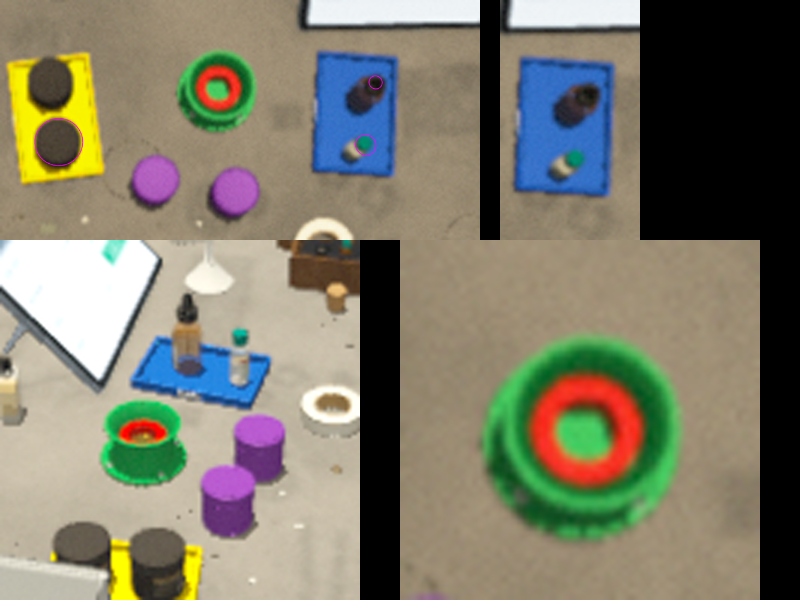

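All in place: tin (58,142) clear of the fixed tin, dropper (375,83) and vial (365,145) upright in the blue tray, red ring flat in the tube (585,430), tape not moved. I hand it in.

```bash
python3 -c "
from workcell import ticket
print(ticket.job_done())"
```

```text
the job is handed in; nothing more can be done
None
```

I handed the job in at about 40 s of the 128 s allowed. The last pictures show the dropper bottle and vial upright in the blue tray, the tin in the yellow tray's empty half, red ring on brass in the green tube, and the tape where it was. The hand-in gave no verdict.

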